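# Fit the battery cell in a microscope screen and snap its stand shut over it

### The arm

A 6-joint arm with a two-finger parallel gripper is mounted at the origin on the work surface. World frame = base frame: x ahead of the robot, y to its left, z up, the work surface at z = 0. Lengths are in mm, angles in degrees, forces in N, time in s.
With the tool pointing down it reaches from about 400 to 825 mm from the base axis. Payload 7 kg.
Tool frame: the origin (TCP) lies at the very end of the fingers, on their centre line; the grasp point (between the pads) lies 19 mm behind it; z points along the fingers, x is the direction in which the jaws open and shut, and the axes are right-handed (so a half turn about z gives the same grasp; the last joint's range is limited). The gripper opens to 85 mm and grips with 20 to 120 N. Pads are 22 mm wide; open, the fingers measure 114 mm over their backs; the gripper's body (76 mm by 85 mm) begins 54 mm behind the grasp point. The pads swing forward as they close: fully open they stand 13 mm farther back than shut.
Start: joints at [89.043, 20.546, 0.682, 0, -70.136, -16.507], TCP at [202.578, 643.861, 231.302] pointing down, gripper open.
Joint ranges: [-176.03, 176.03], [-82.01, 121.73], [-58.28, 71.71], [-173.87, 95.51], [-174.79, -0.11], [-173.66, 173.66]. Speed limits (degrees/s): [136.94, 136.94, 172.46, 180, 180, 180].

### API

Orientations are given as [roll, pitch, yaw] about the fixed x, y, z axes, in that order (R = Rz(yaw) Ry(pitch) Rx(roll)).
In Python, from station import robot gives the robot as it stands.
- The arm moves only by the shell command python3 -m crank 'ROWS' [FORCE]. ROWS is JSON, a list that holds one entry, the list of rows, each a list of 7 numbers: the shift along the tool's x, y, z in cm, then the turn, a rotation vector about the tool's x, y, z in rad, then the closure, from 0 (fully open) to 1 (shut). A call has 1 to 12 rows; each row is the pose to reach, as a shift and turn from the pose measured when the call began, along the tool's axes at that moment; what a row does not reach only later rows make up. A row lasts 1/8 s, in which the tool goes at most 62.5 mm and 10.7 degrees, less where a joint would pass 70% of its speed; a pose out of reach is approached as far as the arm can. A call with a gripper value outside its range is refused whole. The fingers move at their own pace and stop on an object; FORCE is the grip in N (left out, the last holds). Time passes only in rows, so rows that repeat a pose let the fingers close. It gives the time, the measured TCP pose, the force and the opening at its end, in the units of the state.
- robot.state(): the state, without advancing time (a new reading comes with each control period).
- robot.grab_frame(name): name is "side" or "top" or "wrist"; returns a dict with "color" (480x640x3 uint8, red, green, blue), "z_map" (480x640 float32, mm along the optical axis (not along the pixel's ray), 0 where there is no reading), "intrinsics" (3x3 intrinsics, pixels), "R" (3x3) and "t" (3): a world point X has camera coordinates R X + t; the wrist camera has in their place "mount" (4x4, takes a point from camera to tool coordinates, whose origin is the TCP and whose axes are the tool frame's). Camera axes: x right, y down, z forward; pixel columns grow to the right and rows downward; lengths in mm; the calibration is good to about 2 mm. A picture is of the moment at which its call begins: read the wrist's pose just before it.
- robot.hand_in(): hands the job in, once; it reports no verdict.
The state is a dict: "time_s": time; "q": joint angles; "qvel": joint speeds; "effort": joint torques, N m; "tcp_pos": TCP position; "eef_rot": TCP orientation; "wrist_force": force on the tool from outside, world axes, zero at the start; "ft_torque": the same for the moment, N m; "gripper_width": finger opening in mm.
Only numpy, scipy, OpenCV 4.12 (cv2) and the standard library are available. Lean on these libraries where they do the work, as an engineer would, in place of code of your own. Each camera call takes 0.05 s, during which the arm holds its last target. There are 200 camera calls.

### The job

Fit the loose battery cell into the bay on the back of the microscope screen, its orange and brass end against the brass contact plate and its plain blue end pressed on the spring, so that it lies level and fully home. Then, with the cell let go, push the screen's yellow sprung stand over until it snaps down flat over the cell and stays there, locking it in. Leave the slide box, the bottle and the glass dish where they are.

Things in the scene. Friction and masses are not known exactly. Their poses are not given: they have to be found in the camera images.
- screen: Black microscope screen lying face down in a rubber cradle, fixed to the bench: 170 (x) x 230 (y) mm, its flat back at z = 24 mm. Origin: centre of the cradle's underside, on the bench; z up. The battery bay runs along its y axis in the middle of the back, open at both sides (+x, -x): brass plate at the -y end, spring at the +y end.
- bay (a point): Where the centre of a fitted cell lies, at (0, 0, 48) mm of the screen. The cell lies along the screen's y on a ridge 22 mm wide, top at z = 32 mm, with small rails that centre it in x. A level cell cannot be let straight down: tilt it about 20 degrees, plain end low, push that end on the spring until it gives 11 to 12 mm, then lower the other end behind the plate.
- plate (a point): Middle of the upper inner edge of the fixed brass contact plate, at (0, -35, 56) mm of the screen. The plate is 30 mm wide, 6 mm thick (towards -y), 24 mm higher than the ridge. From it to the free spring contact are 64 mm; the cell is 70 mm long.
- contact (a joint): Sprung steel contact, a 12 mm disc on the bay's axis, face at y = 29 mm of the screen when free. 0 when free, grows in m as it is pushed to +y; stop at 0.014; about 0.006 with the cell fitted. It takes 3 N at first and 0.5 N more per mm. Behind it a white spring housing, 36 mm wide, inner face at y = 47 mm, top at z = 63 mm.
- hinge (a point): Middle of the stand's hinge line (along the screen's x), at (0, -56, 70) mm of the screen, between white cheeks 66 mm wide over all, top at z = 76 mm.
- stand (a joint): Yellow ladder-shaped stand, 112 mm from hinge to tip, 48 wide, 6 thick. 0 (start): open stop, leaning to the screen's -y, 40 deg above level. Grows in rad as it swings up and over to +y: 0.87 upright, 2.443 other stop, level, 3 mm above a fitted cell. Sprung away from its over-centre point, 1.1 rad: let go before, it flies open; pushed past, it snaps over. 4 to 6 N at the tip start it, then less.
- stand_tip (a point): Middle of the end of the stand's tip (an 18 mm wide cross bar), 112 mm from the hinge, mid thickness; about 142 mm above the bench when open, 182 mm when upright.
- cell: Battery cell, a plain flat-ended cylinder 32 mm across and 70 mm long, about 145 g, blue with an orange band and brass face at one end. Origin at its middle, on its axis; its y axis is the cylinder's axis, the orange and brass end at -y. Friction may leave it a few mm high when let go in the bay: press its brass end down. Starts on the rest, roughly along the screen's y axis.
- cell_plus (a point): Centre of the cell's brass end face (cell's y = -35 mm).
- rest: White rest fixed to the bench, a bar 22 (x) x 90 (y) x 12 mm with two low rails, on which the cell starts, its axis 28 mm above the bench, sides free. Origin: centre of its underside.
- slide_box: Green slide box 90 x 100 x 34 mm, loose, to be left alone. Origin: centre of its underside.
- reagent: Amber bottle, 60 mm across, 110 mm tall, loose, to be left alone. Origin: centre of its underside.
- dish: Glass dish 90 mm across, 18 mm high, loose, to be left alone. Origin: centre of its underside.

How it is judged:
By the outcome, as a careful person would: the job done as asked, in the order asked, and still so for the second after the job is handed in, with the robot touching nothing.
It also fails if it takes over 58 s, if anything falls off the work surface, if the arm or the gripper's body presses on something with over 40 N, if the wrist force passes 120 N, or if a joint passes its speed limit or range.

## Working session

There is one attempt and no reset: what is moved stays moved. The work goes in short steps, Python scripts to look and compute and a shell command to move; the robot and the scene stay as the last step left them, time stands still between calls to the robot, and variables do not carry over. Pictures are saved under pics/ and viewed, about 8 in all and at most 12, crops included, and the job is handed in when it is done.

```bash
mkdir -p pics; ls; cat > h.py <<'E'
import numpy as np, cv2
from station import robot
from scipy.spatial.transform import Rotation as Ro
def grab(n):
    s=robot.state(); f=robot.grab_frame(n); f['s']=s
    if n=='wrist':
        M=np.array(f['mount']); T=np.eye(4); T[:3,:3]=Rt(s); T[:3,3]=s['tcp_pos']
        f['C2W']=T@M
    else:
        R=np.array(f['R']);t=np.array(f['t']); C=np.eye(4); C[:3,:3]=R.T; C[:3,3]=-R.T@t; f['C2W']=C
    return f
def Rt(s): return Ro.from_euler('xyz',s['eef_rot'],degrees=True).as_matrix()
def cloud(f):
    z=f['z_map'].astype(float); K=np.array(f['intrinsics']); v,u=np.mgrid[:480,:640]
    P=np.stack([(u-K[0,2])/K[0,0]*z,(v-K[1,2])/K[1,1]*z,z],-1)
    W=P@f['C2W'][:3,:3].T+f['C2W'][:3,3]; W[z==0]=np.nan; return W
def proj(f,X):
    C=np.linalg.inv(f['C2W']); p=np.asarray(X)@C[:3,:3].T+C[:3,3]; q=p@np.array(f['intrinsics']).T; return q[...,:2]/q[...,2:]
def ray(f,uv,z):
    K=np.array(f['intrinsics']); d=f['C2W'][:3,:3]@np.linalg.inv(K)@[uv[0],uv[1],1]; o=f['C2W'][:3,3]
    return o+d*(z-o[2])/d[2]
def save(f,n): cv2.imwrite('pics/'+n,cv2.cvtColor(f['color'],cv2.COLOR_RGB2BGR))
def delta(s,pos,rpy):
    R=Rt(s); d=R.T@(np.array(pos)-s['tcp_pos'])/10; w=(Ro.from_matrix(R.T)*Ro.from_euler('xyz',rpy,degrees=True)).as_rotvec()
    return np.round(np.r_[d,w],3)
E
python3 - <<'E'
from h import *
import pickle
for n in('top','side'):
    f=grab(n); save(f,n+'1.png'); pickle.dump(f,open(n+'.pkl','wb')); print(n,f['C2W'][:3,3],f['C2W'][:3,2])
print(robot.state())
E
```

```text
pics
top [ 472.10136352  -60.23998964 1301.88529097] [ 0.12970877 -0.01686535 -0.99140869]
side [ 98.12048291 510.42452679 777.37819685] [ 0.48894217 -0.58456426 -0.64747215]
{'time_s': 0.1, 'q': array([ 8.90434212e+01,  2.05874936e+01,  6.39752466e-01, -1.55311743e-02,
       -7.01367715e+01, -1.65036209e+01]), 'qvel': array([-0.09285856, -0.21196078,  0.09985399,  0.03123242, -0.04257257,
        0.07230388]), 'effort': array([-2.65801893e-03, -5.84763730e+01,  2.94109637e+01,  6.95441857e+00,
       -3.15935540e-03,  1.06511258e-06]), 'tcp_pos': array([202.47559602, 643.47200518, 230.46802376]), 'eef_rot': array([-1.79989990e+02, -8.51787639e-02, -1.07465495e+02]), 'wrist_force': array([0.86923674, 0.12340638, 0.0829487 ]), 'ft_torque': array([-0.01566775, -0.00210613,  0.0123254 ]), 'gripper_width': 85.05255888695527}
```

View pics/top1.png

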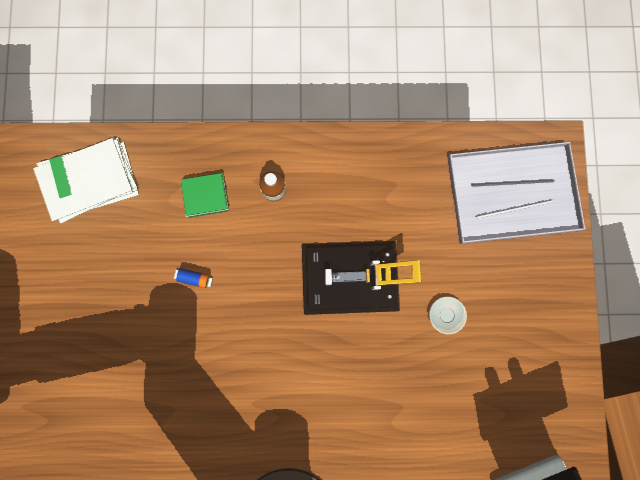

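View pics/side1.png

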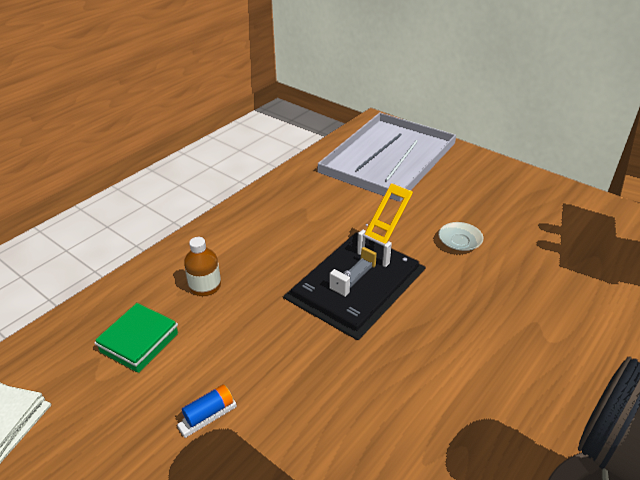

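Top view: the cell lies at about (193,278), orange end right. The screen is centred near (351,277), with its spring housing at (329,276) and the yellow stand leaning right to (420,272). The box is at (205,194), the bottle at (272,180) and the dish at (448,315), all clear of the bay.

```bash
python3 - <<'E'
from h import *
import pickle
for n in('top','side'):
    f=pickle.load(open(n+'.pkl','rb')); W=cloud(f); hsv=cv2.cvtColor(f['color'],cv2.COLOR_RGB2HSV); H,S,V=cv2.split(hsv)
    u=np.arange(640)[None]; v=np.arange(480)[:,None]
    box=dict(top=(160,225,255,300),side=(170,245,375,440))[n]
    cellbox=(u>box[0])&(u<box[1])&(v>box[2])&(v<box[3])
    blue=(H>105)&(H<130)&(S>120)&(V>50)&cellbox
    orange=(H>5)&(H<16)&(S>215)&(V>180)&cellbox
    for k,m in(('blue',blue),('orange',orange)):
        P=W[m]; P=P[np.isfinite(P[:,0])]; print(n,k,m.sum(),np.median(P,0).round(1),np.percentile(P,[2,98],axis=0).round(1).tolist())
        q=P[P[:,2]>np.percentile(P[:,2],60)]; print('  top pts',q.mean(0).round(1))
    m=blue|orange; P=W[m];P=P[P[:,2]>36]; (c,d)=P.mean(0),np.linalg.svd((P-P.mean(0))[:,:2],full_matrices=False)[2][0]; print(' axis',c.round(1),np.degrees(np.arctan2(d[1],d[0])), len(P))
    yel=(H>18)&(H<32)&(S>180)&(V>120)&np.isfinite(W[...,2])&(W[...,2]>65)
    P=W[yel]; print('yellow',len(P),np.percentile(P,[1,50,99],axis=0).round(1).tolist())
    k=P[:,2]>np.percentile(P[:,2],90); print(' tip',P[k].mean(0).round(1))
    # screen back
    dark=((V<60)&(abs(W[...,2]-24)<8)).astype(np.uint8)
    cs,_=cv2.findContours(dark,cv2.RETR_EXTERNAL,cv2.CHAIN_APPROX_NONE); c=max(cs,key=cv2.contourArea)
    X=np.array([ray(f,p,24)[:2] for p in c[:,0]],np.float32); print('screen',cv2.minAreaRect(X))
    wh=(S<50)&(V>150)&(W[...,2]>45)&(W[...,2]<90)&(abs(W[...,0]-np.mean(X[:,0]))<60)&(abs(W[...,1]-np.mean(X[:,1]))<110)
    nn,lab,st,ce=cv2.connectedComponentsWithStats(wh.astype(np.uint8))
    for i in range(1,nn):
        if st[i,4]>5: P=W[lab==i]; print(' white',st[i,4],ce[i].round(),P[P[:,2]>np.percentile(P[:,2],50)].mean(0).round(1),P[:,2].max())
E
```

```text
top blue 286 [556.1 230.1  41.1] [[540.0, 205.1, 31.3], [573.0, 255.3, 46.5]]
  top pts [557.3 229.3  44. ]
  return _methods._mean(a, axis=axis, dtype=dtype,
  ret = um.true_divide(
Traceback (most recent call last):
IndexError: index -1 is out of bounds for axis 0 with size 0
```

```bash
cat > m.py <<'E'
from h import *
import pickle
for n in('top','side'):
    f=pickle.load(open(n+'.pkl','rb')); W=cloud(f); hsv=cv2.cvtColor(f['color'],cv2.COLOR_RGB2HSV); H,S,V=cv2.split(hsv)
    u=np.arange(640)[None]; v=np.arange(480)[:,None]
    cellbox=(abs(W[...,0]-555)<40)&(abs(W[...,1]-225)<60)&(W[...,2]>20)
    blue=(H>105)&(H<130)&(S>120)&(V>50)&cellbox
    orange=(H>3)&(H<18)&(S>190)&(V>120)&cellbox
    m=blue|orange
    for k,mm in(('blue',blue),('orange',orange)): print(n,k,mm.sum(),np.median(W[mm],0).round(1) if mm.any() else '')
    P=W[m];P=P[P[:,2]>38]; c=P.mean(0); d=np.linalg.svd((P-c)[:,:2],full_matrices=False)[2][0]; s=(P-c)[:,:2]@d; print(' axis',c.round(1),np.degrees(np.arctan2(d[1],d[0])),len(P),s.min(),s.max(),'mid',(c[:2]+d*(s.min()+s.max())/2))
    yel=(H>18)&(H<32)&(S>180)&(V>120)&(W[...,2]>65)
    P=W[yel]; print('yellow',len(P),np.percentile(P,[1,50,99],axis=0).round(1).tolist())
    k=P[:,2]>np.percentile(P[:,2],90); print(' tip',P[k].mean(0).round(1))
    dark=((V<60)&(abs(W[...,2]-24)<8)).astype(np.uint8)
    cs,_=cv2.findContours(dark,cv2.RETR_EXTERNAL,cv2.CHAIN_APPROX_NONE); c=max(cs,key=cv2.contourArea)
    X=np.array([ray(f,p,24)[:2] for p in c[:,0]],np.float32); r=cv2.minAreaRect(X); print('screen',r)
    wh=(S<50)&(V>150)&(W[...,2]>45)&(W[...,2]<90)&(abs(W[...,0]-r[0][0])<60)&(abs(W[...,1]-r[0][1])<110)
    nn,lab,st,ce=cv2.connectedComponentsWithStats(wh.astype(np.uint8))
    for i in range(1,nn):
        if st[i,4]>5: P=W[lab==i]; print(' white',st[i,4],ce[i].round(),P[P[:,2]>=np.percentile(P[:,2],50)].mean(0).round(1),P[:,2].max())
    for k,b,(lo,hi) in(('box',(35,85),(20,60)),):
        mm=(H>b[0])&(H<b[1])&(S>100)&(W[...,2]>25)&(W[...,1]<300); print(k,np.median(W[mm],0).round(),np.percentile(W[mm],[1,99],axis=0).round().tolist())
E
python3 m.py
```

```text
top blue 286 [556.1 230.1  41.1]
top orange 72 [548.8 195.3  41.1]
 axis [555.8 222.9  42.3] -103.02232410901573 267 -33.747809161784595 34.86529474548364 mid [555.65375118 222.32904371]
yellow 588 [[533.8, -292.3, 72.6], [556.7, -250.0, 108.6], [580.8, -207.5, 144.5]]
 tip [ 558.2 -288.7  142.7]
screen ((554.8782348632812, -150.63206481933594), (149.4458770751953, 209.2674560546875), 1.5505121946334839)
 white 24 [376. 262.] [ 584.4 -205.7   77.2] 81.22221025031013
 white 98 [329. 277.] [553.5 -97.5  64.4] 70.09957853233186
 white 12 [338. 277.] [ 553.4 -120.2   54. ] 57.48334035085236
 white 34 [376. 286.] [ 528.5 -206.9   75.9] 79.15178448018219
box [756. 199.  33.] [[709.0, 149.0, 27.0], [803.0, 250.0, 39.0]]
side blue 829 [550.6 232.5  40.1]
side orange 165 [543.3 196.3  40.1]
 axis [554.  224.3  42.2] 78.20574190594515 606 -37.2141726768323 33.19068471898429 mid [553.56006969 222.30735881]
yellow 890 [[533.4, -290.9, 73.6], [555.8, -246.6, 106.1], [581.3, -207.8, 143.9]]
 tip [ 555.8 -287.6  141.7]
screen ((551.8057250976562, -147.66075134277344), (152.41282653808594, 214.58377075195312), 1.7689117193222046)
 white 154 [377. 243.] [ 555.7 -205.8   74.9] 79.14972538128961
 white 159 [342. 277.] [552.4 -96.9  63.8] 66.56225384064373
box [752. 203.  34.] [[707.0, 149.0, 27.0], [802.0, 251.0, 37.0]]
```

```bash
python3 -c "
from h import *
print(delta(robot.state(),[555,222.3,120],[180,0,167.6]))"
```

```text
[ 2.9579e+01 -4.6266e+01  1.1099e+01 -1.0000e-03 -1.0000e-03  1.4820e+00]
```

```bash
python3 -m crank '[[[5,-8,2,0,0,0.18,0],[10,-16,4,0,0,0.36,0],[15,-23,6,0,0,0.54,0],[20,-31,7,0,0,0.72,0],[25,-38,8,0,0,0.9,0],[29.6,-46.3,9,0,0,1.08,0],[29.6,-46.3,11.1,0,0,1.26,0],[29.6,-46.3,11.1,0,0,1.44,0],[29.6,-46.3,11.1,0,0,1.482,0],[29.6,-46.3,11.1,0,0,1.482,0],[29.6,-46.3,11.1,0,0,1.482,0],[29.6,-46.3,11.1,0,0,1.482,0]]]' 60
python3 - <<'E'
from h import *
f=grab('wrist'); save(f,'w1.png'); W=cloud(f); s=f['s']; print(s['tcp_pos'],s['eef_rot'],s['q'].round(1))
hsv=cv2.cvtColor(f['color'],cv2.COLOR_RGB2HSV); H,S,V=cv2.split(hsv)
cb=(abs(W[...,0]-555)<45)&(abs(W[...,1]-222)<60)&(W[...,2]>34)
m=cb&(S>120)&(((H>105)&(H<130))|((H>3)&(H<16)&(S>190)))
P=W[m];c=P.mean(0);d=np.linalg.svd((P-c)[:,:2],full_matrices=False)[2][0];d*=np.sign(d[1]);sc=(P-c)[:,:2]@d;n=np.array([-d[1],d[0]]);t=(P-c)[:,:2]@n
print(c,np.degrees(np.arctan2(d[1],d[0])),np.percentile(sc,[1,99]),np.percentile(t,[1,99]),P[:,2].max(),len(P))
print(c[:2]+d*np.percentile(sc,[.5,99.5]).mean()+n*np.percentile(t,[.5,99.5]).mean())
E
```

```text
time_s: 1.6
tcp_pos: [554.8, 223.0, 120.3]
eef_rot: [-179.9, 0.0, 167.7]
wrist_force: [-0.4, 0.0, -0.1]
gripper_width: 85.3
[554.82818291 223.0135556  120.33753719] [-1.79943944e+02  2.04921132e-02  1.67709335e+02] [ 40.6  18.7 -17.7   0.1 -53.6 -53. ]
[555.37081118 221.64865459  41.42750515] 76.40143809561025 [-32.49973243  34.75536411] [-14.50447348  14.43418099] 46.252434497505476 4537
[555.60403467 222.74382173]
```

View pics/w1.png

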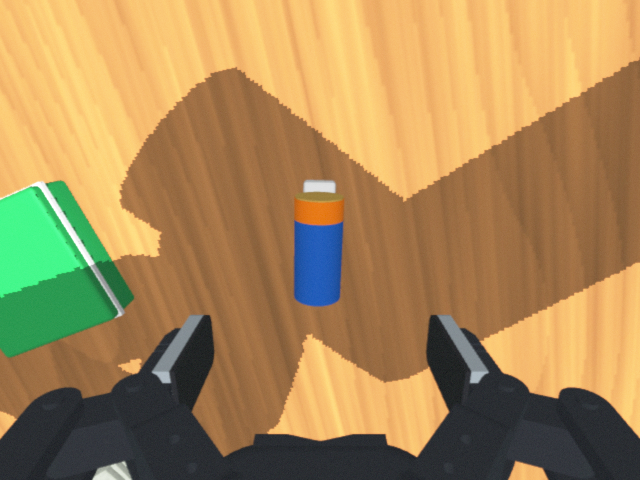

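The wrist view shows the cell centred between the jaws at (319,250), aligned to about 1°, orange end up. I'll descend and grip.

```bash
python3 -m crank '[[[0,0,5,0,0,0.015,0],[-0.06,0,10,0,0,0.015,0],[-0.06,0,11.3,0,0,0.015,0],[-0.06,0,11.3,0,0,0.015,0.2],[-0.06,0,11.3,0,0,0.015,0.6],[-0.06,0,11.3,0,0,0.015,1],[-0.06,0,11.3,0,0,0.015,1],[-0.06,0,11.3,0,0,0.015,1],[-0.06,0,11.3,0,0,0.015,1],[-0.06,0,11.3,0,0,0.015,1]]]' 80
python3 -m crank '[[[0,0,0,0,0,0,1],[0,0,0,0,0,0,1],[0,0,-3,0,0,0,1],[0,0,-8,0,0,0,1],[0,0,-12,0,0,0,1],[0,0,-12,0,0,0,1]]]'
python3 -c "
from h import *
s=robot.state(); th=20;import math
o=np.array([554.5,-150,0]);Y=Ro.from_euler('z',1.6,degrees=True)
print(delta(s,o+Y.apply([0,0,180]),[180,0,181.6]))
"
```

```text
time_s: 2.9
tcp_pos: [556.4, 223.8, 9.5]
eef_rot: [179.9, 0.1, 166.9]
wrist_force: [-2.2, 2.0, 7.1]
gripper_width: 30.6
time_s: 3.65
tcp_pos: [557.8, 224.8, 133.3]
eef_rot: [179.6, 0.4, 166.9]
wrist_force: [-0.5, 0.5, -2.2]
gripper_width: 30.1
[-8.198e+00 -3.655e+01 -4.849e+00  6.000e-03  8.000e-03 -2.560e-01]
```

```bash
python3 -m crank '[[[-1,-5,-3,0,0,-0.05,1],[-2,-11,-4.8,0,0,-0.1,1],[-4,-17,-4.8,0,0,-0.15,1],[-6,-23,-4.8,0,0,-0.2,1],[-7,-29,-4.8,0,0,-0.256,1],[-8.2,-34,-4.8,0,0,-0.256,1],[-8.2,-36.5,-4.8,0,0,-0.256,1],[-8.2,-36.5,-4.8,0,0,-0.256,1],[-8.2,-36.5,-4.8,0,0,-0.256,1]]]'
python3 - <<'E'
from h import *
f=grab('wrist'); save(f,'w2.png'); W=cloud(f); s=f['s']; print(s['tcp_pos'],s['eef_rot'],s['q'].round(1),s['gripper_width'])
hsv=cv2.cvtColor(f['color'],cv2.COLOR_RGB2HSV); H,S,V=cv2.split(hsv)
T=(W-s['tcp_pos'])@Rt(s)
m=(abs(T[...,0])<25)&(abs(T[...,1])<50)&(abs(T[...,2]+19)<30)&(S>120)&(((H>105)&(H<130))|((H>3)&(H<30)&(S>150)))
P=T[m]; print(len(P),np.percentile(P,[1,50,99],axis=0).round(1))
o=m&(H<18);print('orange',np.percentile(T[o],[1,50,99],axis=0).round(1))
q=P[P[:,2]<np.percentile(P[:,2],30)]; A=np.c_[q[:,1],np.ones(len(q))]; print('z vs y',np.linalg.lstsq(A,q[:,2],rcond=None)[0],'x vs y',np.linalg.lstsq(A,q[:,0],rcond=None)[0])
w=(S<50)&(V>150)&(W[...,2]>50)&(W[...,2]<90)
nn,lab,st,ce=cv2.connectedComponentsWithStats(w.astype(np.uint8))
for i in range(1,nn):
    if st[i,4]>80: P=W[lab==i]; print('white',st[i,4],ce[i].round(),np.percentile(P,[3,50,97],axis=0).round(1).tolist())
E
```

```text
time_s: 4.78
tcp_pos: [554.3, -149.3, 178.8]
eef_rot: [179.7, 0.4, -178.5]
wrist_force: [0.5, 0.4, -1.1]
gripper_width: 29.9
[ 554.31081395 -149.33592758  178.79923334] [ 179.72400342    0.42482618 -178.45140565] [  4.3  13.2 -16.7  -0.3 -59.6  -2.6] 29.883516663907635
13007 [[-14.2 -36.3 -35.2]
 [ -0.9 -10.3 -32. ]
 [ 15.7  31.3  -9.3]]
orange [[-14.7 -35.4 -32.6]
 [-11.2 -29.1 -28.5]
 [ 16.4 -21.4 -20.7]]
z vs y [ 2.43339637e-03 -3.41611771e+01] x vs y [-0.01365689  0.32299089]
white 925 [318. 158.] [[524.8, -214.5, 64.5], [559.1, -205.3, 75.1], [588.8, -199.1, 77.1]]
white 194 [ 81. 397.] [[745.7, 3.5, 50.1], [761.1, 7.7, 51.9], [788.8, 21.7, 53.6]]
```

View pics/w2.png

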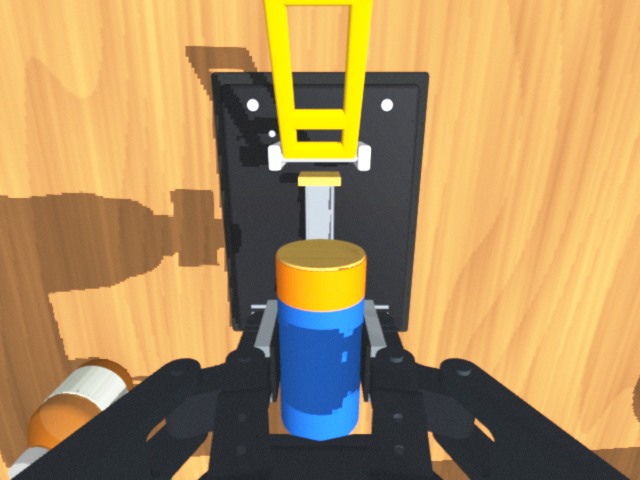

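The view shows the cell held straight in the jaws. The brass plate is at (320,180), the ridge runs below it, and the cheeks are at (275,158) and (364,158). Next: the plate position and the tilted poses.

```bash
cat > t.py <<'E'
from h import *
O=np.array([554.5,-150,0.]); YAW=1.6; C=np.array([0,-.5,-18.5])
def tgt(y,z,th,x=0):
    Rs=Ro.from_euler('z',YAW,degrees=True)
    R=Rs*Ro.from_euler('x',-th,degrees=True)*Ro.from_euler('xyz',[180,0,180],degrees=True)
    p=O+Rs.apply([x,y,z])-R.apply(C)
    return p,R.as_euler('xyz',degrees=True)
def cellnow(s):
    R=Rt(s); c=np.array(s['tcp_pos'])+R@C; Rs=Ro.from_euler('z',YAW,degrees=True)
    yd=Rs.inv().apply(R@[0,1,0]); return Rs.inv().apply(c-O), np.degrees(np.arctan2(-yd[2],yd[1])), np.degrees(np.arctan2(yd[0],yd[1]))
E
python3 - <<'E'
from t import *
f=grab('wrist'); W=cloud(f); s=f['s']; H,S,V=cv2.split(cv2.cvtColor(f['color'],cv2.COLOR_RGB2HSV))
v,u=np.mgrid[:480,:640]
m=(abs(u-320)<30)&(v>170)&(v<192)&(H>15)&(H<32)&(S>110)
ys,xs=np.where(m); print('plate px',xs.min(),xs.max(),ys.min(),ys.max()); P=W[m]; print(np.nanpercentile(P,[3,50,97],axis=0).round(1))
for uv in((xs.min(),ys.min()),(xs.max(),ys.min())): print(ray(f,uv,56))
g=(abs(u-320)<25)&(v>190)&(v<238)&(V>120)&(S<60); ys,xs=np.where(g)
for a in(195,210,230):
    k=xs[ys==a]; 
    if len(k): print('ridge',a,ray(f,(k.min(),a),32),ray(f,(k.max()+1,a),32))
p,r=tgt(-11,85,20); print('pre',delta(s,p,r),p,r)
E
```

```text
plate px 298 341 171 185
[[ 541.6 -191.6   24.4]
 [ 556.2 -190.4   55.2]
 [ 570.9 -183.5   57.1]]
[ 571.56502169 -194.57685778   56.        ]
[ 541.26378199 -195.45296288   56.        ]
ridge 195 [ 566.62430969 -172.97432975   32.        ] [ 543.88050054 -173.64441635   32.        ]
ridge 210 [ 566.43141412 -160.93164946   32.        ] [ 543.39027811 -161.61867408   32.        ]
ridge 230 [ 566.16622647 -144.37569587   32.        ] [ 542.7163475  -145.08635067   32.        ]
pre [ 9.2000e-02 -1.8410e+00  1.1148e+01  3.5400e-01  8.0000e-03 -1.0000e-03] [ 554.97068976 -166.85095385   67.44467644] [-160.     0.  -178.4]
```

```bash
sed -i 's/554.5,-150,0/554.7,-151.3,0/' t.py
python3 -m crank '[[[0,-1,3,0.18,0,0,1],[0.1,-1.8,7,0.354,0,0,1],[0.1,-1.85,10,0.354,0.008,0,1],[0.1,-1.85,10,0.354,0.008,0,1],[0.1,-1.85,10,0.354,0.008,0,1]]]'
python3 - <<'E'
from t import *
s=robot.state(); print(cellnow(s),s['wrist_force'],s['gripper_width'])
for a in((-8,67.5,20),(5.4,62,20)): print(delta(s,*tgt(*a)))
f=grab('side'); save({'color':cv2.resize(f['color'][180:340,270:450],None,fx=4,fy=4,interpolation=cv2.INTER_NEAREST)[:600]},'s2.png')
E
```

```text
time_s: 5.5
tcp_pos: [556.3, -166.3, 80.4]
eef_rot: [-160.0, 0.1, -178.4]
wrist_force: [0.2, -0.1, -0.0]
gripper_width: 30.0
(array([ 1.13126841, -9.1472959 , 97.95619665]), np.float64(19.976748436632384), np.float64(0.06128652856595579)) [ 0.17365768 -0.07193415 -0.01853191] 29.9699253813195
[ 1.230e-01  1.147e+00  2.823e+00  0.000e+00  2.000e-03 -1.000e-03]
[ 1.240e-01  2.595e+00  2.882e+00  0.000e+00  2.000e-03 -1.000e-03]
```

View pics/s2.png

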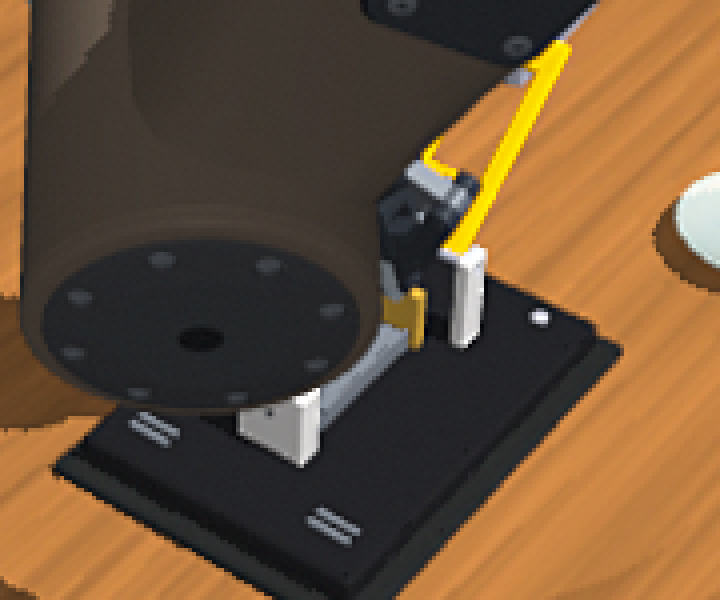

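The arm blocks the side view of the bay, so I'll rely on force and the wrist camera.

```bash
python3 -m crank '[[[0.1,0.5,1.4,0,0,0,1],[0.12,1.15,2.4,0,0,0,1],[0.12,1.15,2.8,0,0,0,1],[0.12,1.15,2.8,0,0,0,1]]]'
python3 - <<'E'
from t import *
s=robot.state(); print(cellnow(s),s['wrist_force'])
for y in(-4,-1,2,5,6.5): print(y,delta(s,*tgt(y,67.5-(y+8)*.364,20)))
f=grab('wrist'); save(f,'w3.png'); W=cloud(f); H,S,V=cv2.split(cv2.cvtColor(f['color'],cv2.COLOR_RGB2HSV))
w=(S<50)&(V>150)&(W[...,2]>70)&(W[...,2]<80)
P=W[w]; print('cheek top',len(P),np.percentile(P,[3,50,97],axis=0).round(1))
E
```

```text
time_s: 6.05
tcp_pos: [555.1, -165.5, 50.2]
eef_rot: [-160.0, 0.1, -178.5]
wrist_force: [-0.4, -1.1, -0.7]
gripper_width: 30.2
(array([-3.89756711e-02, -8.37496456e+00,  6.77118616e+01]), np.float64(19.97999167229474), np.float64(0.10848739867339122)) [-0.4246086  -1.1152891  -0.70675818]
-4 [ 0.     0.468  0.007  0.     0.002 -0.002]
-1 [ 0.001  0.787  0.007  0.     0.002 -0.002]
2 [ 1.000e-03  1.106e+00  8.000e-03  0.000e+00  2.000e-03 -2.000e-03]
5 [ 0.002  1.425  0.008  0.     0.002 -0.002]
6.5 [ 0.002  1.585  0.008  0.     0.002 -0.002]
cheek top 3001 [[ 525.  -213.1   71. ]
 [ 558.7 -204.6   75.2]
 [ 588.3 -166.5   77.8]]
```

View pics/w3.png

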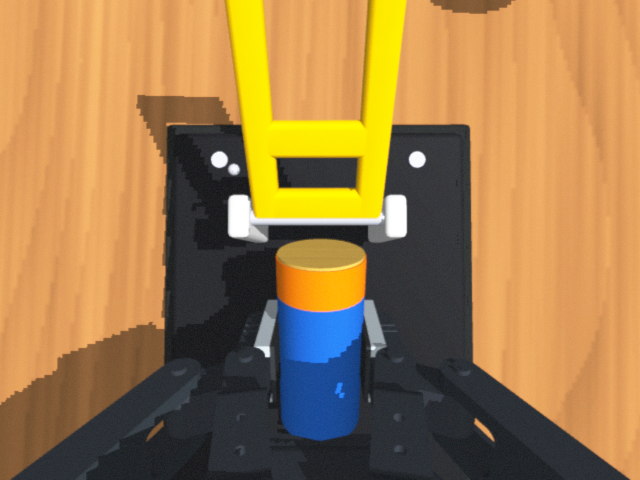

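The cell at (321,265) is centred on the cheeks (mid about 317) and the plate is hidden below its end. I'll push along the cell axis onto the spring, in steps with force readings.

```bash
for r in 1; do
python3 -m crank '[[[0,0.2,0,0,0,0,1],[0,0.47,0,0,0,0,1],[0,0.47,0,0,0,0,1]]]'; done; python3 -c "
from t import *;s=robot.state();print(cellnow(s))"
python3 -m crank '[[[0,0.2,0,0,0,0,1],[0,0.4,0,0,0,0,1],[0,0.4,0,0,0,0,1]]]'; python3 -c "
from t import *;s=robot.state();print(cellnow(s))"
```

```text
time_s: 6.48
tcp_pos: [555.4, -160.7, 48.9]
eef_rot: [-160.0, 0.2, -178.4]
wrist_force: [-0.3, -0.3, -1.0]
gripper_width: 29.8
(array([ 0.36779347, -3.57992204, 66.50318   ]), np.float64(19.97232440735751), np.float64(0.09686157133601697))
time_s: 6.85
tcp_pos: [555.3, -157.2, 47.9]
eef_rot: [-160.0, 0.2, -178.4]
wrist_force: [-0.3, -4.2, 2.4]
gripper_width: 30.1
(array([ 3.65130289e-01, -3.79163676e-02,  6.54140318e+01]), np.float64(20.002463551806247), np.float64(0.10526256431157342))
```

```bash

python3 -m crank '[[[0,0.2,0,0,0,0,1],[0,0.4,0,0,0,0,1],[0,0.4,0,0,0,0,1],[0,0.4,0,0,0,0,1]]]'; python3 -c "
from t import *;s=robot.state();print(cellnow(s))
F=[];
for i in range(5): robot.grab_frame('top');F.append(robot.state()['wrist_force'])
print(np.mean(F,0).round(2),np.std(F,0).round(2))"

```

```text
time_s: 7.35
tcp_pos: [555.2, -153.6, 46.7]
eef_rot: [-160.0, 0.2, -178.5]
wrist_force: [0.7, -5.5, 2.2]
gripper_width: 29.9
(array([ 0.35461878,  3.50906968, 64.24222495]), np.float64(20.02643952650093), np.float64(0.11780742498427964))
[ 0.85 -5.52  3.17] [0.22 0.68 0.17]
```

```bash
cat > c.py <<'E'
from t import *
f=grab('wrist'); W=cloud(f); s=f['s']; H,S,V=cv2.split(cv2.cvtColor(f['color'],cv2.COLOR_RGB2HSV))
T=(W-s['tcp_pos'])@Rt(s)
m=(abs(T[...,0])<25)&(abs(T[...,1])<50)&(abs(T[...,2]+19)<30)&(S>120)&(((H>105)&(H<130))|((H>3)&(H<30)&(S>150)))
P=T[m]; print(len(P),np.percentile(P,[1,50,99],axis=0).round(1).tolist())
o=m&(H<18);print('orange',np.percentile(T[o],[1,50,99],axis=0).round(1).tolist())
q=P[(abs(P[:,0])<4)&(P[:,2]<-28)]; A=np.c_[q[:,1],np.ones(len(q))]; print('z vs y',np.linalg.lstsq(A,q[:,2],rcond=None)[0].round(3))
col=np.where((H[:,321]>105)&(H[:,321]<130)&(S[:,321]>120))[0]; print('blue rows col321',col.min(),col.max())
wh=(S<50)&(V>150)&(abs(W[...,2]-75)<3)
nn,lab,st,ce=cv2.connectedComponentsWithStats(wh.astype(np.uint8))
for i in range(1,nn):
    if st[i,4]>150: P=W[lab==i]; print('white',st[i,4],ce[i].round(),np.percentile(P,[3,50,97],axis=0).round(1).tolist())
print(cellnow(s),s['wrist_force'].round(1))
E
python3 c.py
```

```text
15969 [[-14.2, -36.4, -35.4], [0.8, -10.5, -32.3], [15.7, 31.7, -6.9]]
orange [[-14.6, -35.6, -34.4], [-8.2, -29.0, -30.8], [16.4, -21.4, -21.4]]
z vs y [-1.4000e-02 -3.4368e+01]
blue rows col321 312 440
white 2502 [316. 183.] [[524.8, -213.2, 72.2], [558.6, -205.2, 75.4], [588.5, -199.0, 76.9]]
(array([ 0.34907672,  3.47805588, 64.23062907]), np.float64(20.02528046172662), np.float64(0.1223612834926046)) [ 0.8 -5.6  3. ]
```

No slip. Spring force and cheeks both put the screen's origin near y=-149.2, so I'll use that and carry on.

```bash
sed -i 's/-151.3,0/-149.2,0/' t.py
python3 -c "
from t import *;s=robot.state();print(cellnow(s))
for a in((6,62,20),(5,57,13)):print(delta(s,*tgt(*a)))"
python3 -m crank '[[[0,0.25,0,0,0,0,1],[0,0.45,0.05,0,0,0,1],[0,0.5,0.05,0,0,0,1],[0,0.5,0.05,0,0,0,1],[0,0.5,0.05,0,0,0,1]]]'; python3 c.py; python3 -c "
from t import *;s=robot.state()
for a in((6,61,20),(5.8,59,17),(5,56,12),(3.5,52,6),(2,48.5,0),(1,48,0)):print(a,delta(s,*tgt(*a)))"
```

```text
(array([ 0.29560398,  1.37100951, 64.24542568]), np.float64(20.026377350192817), np.float64(0.12390132695847766))
[ 0.035  0.513  0.052 -0.     0.002 -0.002]
[ 0.037  0.815  0.536 -0.123  0.003 -0.002]
time_s: 8.28
tcp_pos: [555.0, -149.7, 44.9]
eef_rot: [-159.9, 0.2, -178.5]
wrist_force: [1.1, -7.8, 4.6]
gripper_width: 29.7
16038 [[-14.3, -36.6, -35.4], [0.8, -10.6, -32.3], [15.7, 31.7, 1.0]]
orange [[-14.7, -35.6, -34.4], [-8.3, -28.9, -30.8], [16.4, -21.4, -21.5]]
z vs y [-1.7000e-02 -3.4382e+01]
blue rows col321 312 440
white 2519 [317. 172.] [[524.7, -213.1, 72.2], [557.8, -205.2, 75.3], [588.4, -198.9, 76.9]]
(array([ 0.25100128,  5.33268788, 62.49119603]), np.float64(20.07807029940437), np.float64(0.15627372196641143)) [ 1.1 -7.8  4.6]
(6, 61, 20) [ 0.028  0.117  0.117 -0.001  0.002 -0.003]
(5.8, 59, 17) [ 0.029  0.263  0.307 -0.054  0.002 -0.002]
(5, 56, 12) [ 0.03   0.451  0.596 -0.141  0.002 -0.002]
(3.5, 52, 6) [ 0.031  0.637  0.981 -0.246  0.002 -0.002]
(2, 48.5, 0) [ 0.032  0.8    1.299 -0.35   0.002 -0.002]
(1, 48, 0) [ 0.032  0.723  1.38  -0.35   0.002 -0.002]
```

```bash
sed -i 's/-149.2,0/-148.3,0/' t.py
python3 -m crank '[[[0.02,0.1,0.02,0,0,0,1],[0.02,0.2,0.05,0,0,0,1],[0.02,0.2,0.05,0,0,0,1],[0.02,0.2,0.05,0,0,0,1]]]'; python3 -c "
from t import *;s=robot.state();print(cellnow(s))
for a in((6.3,60.5,18),(6,58,14),(5,55,10),(3.5,51.5,5),(2,48.5,0),(1,48,0)):print(a,delta(s,*tgt(*a)))"
```

```text
time_s: 8.82
tcp_pos: [554.9, -148.7, 44.5]
eef_rot: [-159.9, 0.2, -178.5]
wrist_force: [1.3, -8.3, 6.7]
gripper_width: 30.0
(array([ 0.16227813,  5.52112748, 62.02078874]), np.float64(20.140541449245706), np.float64(0.19692138338416607))
(6.3, 60.5, 18) [ 0.021  0.194  0.113 -0.037  0.002 -0.003]
(6, 58, 14) [ 0.022  0.381  0.345 -0.107  0.002 -0.003]
(5, 55, 10) [ 0.023  0.518  0.639 -0.177  0.002 -0.003]
(3.5, 51.5, 5) [ 0.024  0.654  0.98  -0.264  0.002 -0.003]
(2, 48.5, 0) [ 0.025  0.769  1.26  -0.352  0.003 -0.003]
(1, 48, 0) [ 0.025  0.692  1.342 -0.352  0.003 -0.003]
```

```bash

python3 -m crank '[[[0.02,0.22,0.1,-0.035,0,0,1],[0.02,0.33,0.22,-0.07,0,0,1],[0.02,0.43,0.35,-0.105,0,0,1],[0.02,0.5,0.5,-0.14,0,0,1],[0.02,0.5,0.5,-0.14,0,0,1]]]'; python3 c.py;python3 -c "
from t import *;s=robot.state()
for a in((4.5,54,9),(3.5,51.5,5),(2,48.5,0),(1,48,0)):print(a,delta(s,*tgt(*a)))"
```

```text
time_s: 9.45
tcp_pos: [554.7, -146.7, 38.5]
eef_rot: [-167.9, 0.2, -178.6]
wrist_force: [0.4, -8.4, 5.2]
gripper_width: 30.1
15920 [[-14.2, -36.6, -35.3], [0.8, -10.3, -32.2], [15.7, 31.6, -6.8]]
orange [[-14.7, -35.6, -34.3], [-8.9, -28.9, -30.1], [16.4, -21.4, -21.3]]
z vs y [-1.9000e-02 -3.4274e+01]
blue rows col321 311 441
white 3208 [314. 168.] [[524.8, -213.4, 72.2], [558.8, -205.3, 75.4], [588.4, -199.1, 77.0]]
white 175 [264. 344.] [[570.5, -149.7, 72.3], [572.3, -148.7, 76.3], [574.9, -144.8, 77.9]]
(array([-2.14687462e-02,  5.04558548e+00,  5.66715967e+01]), np.float64(12.121428031193368), np.float64(0.24582893180632778)) [ 0.4 -8.4  5.2]
(4.5, 54, 9) [ 0.002  0.1    0.267 -0.055  0.002 -0.004]
(3.5, 51.5, 5) [ 0.003  0.183  0.518 -0.125  0.003 -0.004]
(2, 48.5, 0) [ 0.004  0.258  0.811 -0.212  0.003 -0.004]
(1, 48, 0) [ 0.004  0.171  0.881 -0.212  0.003 -0.004]
```

```bash

python3 -m crank '[[[0,0.08,0.15,-0.03,0,0,1],[0,0.14,0.3,-0.07,0,0,1],[0,0.2,0.5,-0.12,0,0,1],[0,0.23,0.65,-0.165,0,0,1],[0,0.26,0.8,-0.21,0,0,1],[0,0.26,0.83,-0.21,0,0,1],[0,0.26,0.83,-0.21,0,0,1]]]'; python3 c.py;python3 -c "
from t import *;s=robot.state()
for a in((1,48,0),(0,47.5,0)):print(a,delta(s,*tgt(*a)))"
```

```text
time_s: 10.38
tcp_pos: [555.1, -146.7, 29.9]
eef_rot: [-179.8, 0.2, -178.6]
wrist_force: [0.2, -7.0, 1.9]
gripper_width: 29.9
16413 [[-14.4, -44.8, -35.2], [0.4, -11.8, -31.8], [15.9, 31.8, 2.4]]
orange [[-14.9, -35.4, -34.2], [-9.1, -28.7, -29.7], [20.3, -11.4, 6.1]]
z vs y [-1.2000e-02 -3.4139e+01]
blue rows col321 312 441
white 2664 [246. 201.] [[533.4, -212.9, 72.2], [582.9, -205.3, 75.1], [588.6, -199.1, 76.9]]
white 1639 [425. 199.] [[524.3, -214.7, 74.1], [528.0, -207.8, 75.7], [531.3, -200.3, 77.0]]
(array([ 0.33597747,  1.0990585 , 48.36466503]), np.float64(0.16536768731365847), np.float64(0.19445841271522615)) [ 0.2 -7.   1.9]
(1, 48, 0) [ 0.04  -0.013  0.037 -0.003  0.004 -0.003]
(0, 47.5, 0) [ 0.04  -0.113  0.087 -0.003  0.004 -0.003]
```

```bash

python3 -m crank '[[[0,0,0.1,0,0,0,1],[0,-0.08,0.15,0,0,0,1],[0,-0.15,0.15,0,0,0,1],[0,-0.15,0.15,0,0,0,1]]]'; python3 c.py|tail -1;python3 -c "
from h import *
save(grab('wrist'),'w4.png')"
```

```text
time_s: 10.92
tcp_pos: [555.7, -148.1, 29.5]
eef_rot: [-179.8, 0.3, -178.5]
wrist_force: [-3.3, -1.2, 13.2]
gripper_width: 29.9
(array([ 0.9224221 , -0.21807529, 47.98106839]), np.float64(0.19177707239220676), np.float64(0.1236223518007638)) [-3.3 -1.2 13.2]
```

View pics/w4.png

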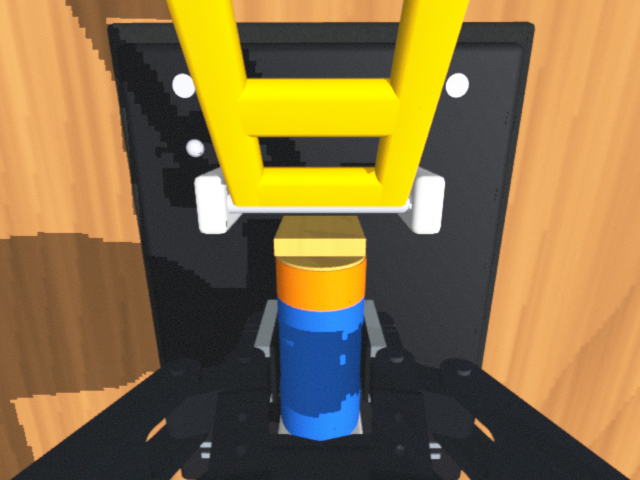

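The picture shows the brass end down behind the plate (320,240). The wrist reads 13 N upward, and the load along the axis has passed to the plate. I'll release and rise.

```bash

python3 -m crank '[[[0,0,0,0,0,0,0.5],[0,0,0,0,0,0,0.3],[0,0,0,0,0,0,0.2],[0,0,0,0,0,0,0.2],[0,0,-3,0,0,0,0.2],[0,0,-8,0,0,0,0.2],[0,0,-12,0,0,0,0.2],[0,0,-12,0,0,0,0.2]]]'; 
cat > v.py <<'E'
import sys
from t import *
f=grab('wrist'); save(f,sys.argv[1]); W=cloud(f); s=f['s']; H,S,V=cv2.split(cv2.cvtColor(f['color'],cv2.COLOR_RGB2HSV))
Rs=Ro.from_euler('z',YAW,degrees=True); L=Rs.inv().apply((W-O).reshape(-1,3)).reshape(W.shape)
m=(abs(L[...,0])<20)&(abs(L[...,1])<50)&(L[...,2]>35)&(S>120)&(((H>105)&(H<130))|((H>3)&(H<18)&(S>150)))
P=L[m]; print(len(P),np.percentile(P,[1,50,99],axis=0).round(1).tolist())
q=P[abs(P[:,0]-np.median(P[:,0]))<4]; A=np.c_[q[:,1],np.ones(len(q))]; print('top z vs y',np.linalg.lstsq(A,q[:,2],rcond=None)[0].round(3))
for a in range(-35,36,10):
    k=q[abs(q[:,1]-a)<5]
    if len(k): print(a,np.median(k[:,2]).round(1),end=' ; ')
print(s['tcp_pos'],s['wrist_force'])
E
python3 v.py w5.png
```

```text
time_s: 12.02
tcp_pos: [557.2, -147.7, 153.1]
eef_rot: [-179.8, 0.7, -178.5]
wrist_force: [0.2, 0.1, -0.6]
gripper_width: 67.9
1471 [[-15.3, -35.6, 50.8], [10.2, -0.2, 60.0], [15.9, 32.2, 64.1]]
top z vs y [2.5000e-02 6.0163e+01]
-35 58.7 ; -25 59.4 ; -15 60.5 ; -5 60.7 ; 5 60.8 ; 15 60.6 ; 25 60.8 ; 35 61.1 ; [ 557.24177005 -147.72215232  153.12907077] [ 0.2210612   0.12221333 -0.64744231]
```

View pics/w5.png

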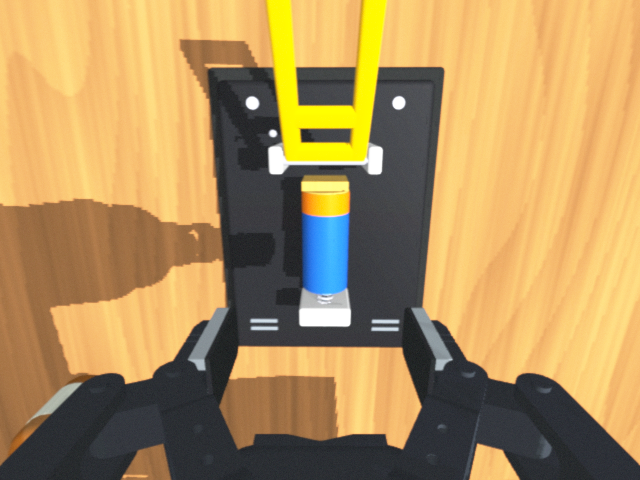

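The released cell sits in the bay: blue end on the spring at (325,298), orange end at the plate (325,185). I'll check the height and get deltas for a safety press on the brass end with shut fingers.

```bash
cat > z.py <<'E'
from t import *
f=grab('wrist'); W=cloud(f); s=f['s']
Rs=Ro.from_euler('z',YAW,degrees=True); L=Rs.inv().apply((W-O).reshape(-1,3)).reshape(W.shape)
for a in range(-32,34,8):
    k=(abs(L[...,1]-a)<4)&(abs(L[...,0])<14)&(L[...,2]>40)
    if k.any():
        B=L[k]; t=B[B[:,2]>=np.percentile(B[:,2],70)]; print(a,np.percentile(B[:,2],85).round(1),np.median(t[:,0]).round(1),end=' ; ')
print()
for p in([0,-22,90],[0,-22,64],[0,-22,62],[0,-90,200]):
    print(p,delta(s,O+Rs.apply(p),[180,0,181.6]))
E
python3 z.py
```

```text
-32 63.9 -0.1 ; -24 63.9 -0.1 ; -16 242.2 3.1 ; -8 234.8 0.3 ; 0 63.9 0.6 ; 8 63.9 -0.1 ; 16 64.0 0.6 ; 24 63.9 -0.1 ; 32 63.9 1.0 ; 
[0, -22, 90] [ 1.690e-01 -2.252e+00  6.099e+00 -3.000e-03  9.000e-03 -2.000e-03]
[0, -22, 64] [ 1.910e-01 -2.244e+00  8.699e+00 -3.000e-03  9.000e-03 -2.000e-03]
[0, -22, 62] [ 1.930e-01 -2.243e+00  8.899e+00 -3.000e-03  9.000e-03 -2.000e-03]
[0, -90, 200] [ 5.800e-02 -9.086e+00 -4.879e+00 -3.000e-03  9.000e-03 -2.000e-03]
```

The cell top reads 63.9–64.0 mm from end to end, so it is level and fully home (64 expected); no press is needed. Now I'll go over to the stand's outer side with the fingers shut.

```bash

python3 -m crank '[[[0,0,-5,0,0,0,1],[0,-3,-8.5,0,0.009,0,1],[0,-9,-8.5,0,0.009,0,1],[0,-15,-8.5,0,0.009,0,1],[0,-17.9,-8.5,0,0.009,0,1],[0,-17.9,-8.5,0,0.009,0,1],[0,-17.9,-4,0,0.009,0,1],[0,-17.9,0,0,0.009,0,1],[0,-17.9,2.4,0,0.009,0,1],[0,-17.9,2.4,0,0.009,0,1],[0,-17.9,2.4,0,0.009,0,1]]]'
python3 - <<'E'
from t import *
f=grab('wrist'); W=cloud(f); s=f['s']; H,S,V=cv2.split(cv2.cvtColor(f['color'],cv2.COLOR_RGB2HSV))
Rs=Ro.from_euler('z',YAW,degrees=True); inv=lambda X:Rs.inv().apply((np.asarray(X)-O).reshape(-1,3)).reshape(np.shape(X))
print('tcp',inv(s['tcp_pos']),s['eef_rot'],s['wrist_force'])
f=grab('side'); W=cloud(f); H,S,V=cv2.split(cv2.cvtColor(f['color'],cv2.COLOR_RGB2HSV)); L=inv(W)
m=(H>18)&(H<32)&(S>180)&(V>120)&(L[...,2]>65)&(abs(L[...,0])<60); P=L[m]; print(len(P),np.percentile(P,[1,99],axis=0).round(1))
c=f['color'][100:340,260:500]; save({'color':cv2.resize(c,None,fx=2.5,fy=2.5)},'s3.png')
for al in range(40,125,8):
    r=np.radians(al); p=[0,-56-112*np.cos(r)-13,70+112*np.sin(r)-15]; print(al,delta(s,O+Rs.apply(p),[180,0,181.6])[:3])
E
```

```text
time_s: 13.5
tcp_pos: [560.2, -326.2, 126.7]
eef_rot: [-179.8, -0.1, -178.5]
wrist_force: [-0.2, 0.8, 0.5]
gripper_width: 0.0
tcp [   0.56806972 -178.01700301  126.74261948] [-1.79805485e+02 -1.40902885e-01 -1.78489216e+02] [-0.22476278  0.77525633  0.50874811]
883 [[ -23.9 -142.7   73.2]
 [  23.9  -59.8  144. ]]
40 [ 0.06   2.322 -0.033]
48 [ 0.065  3.403 -1.16 ]
56 [ 0.069  4.631 -2.127]
64 [ 0.073  5.982 -2.912]
72 [ 0.077  7.429 -3.503]
80 [ 0.08   8.944 -3.886]
88 [ 0.083 10.497 -4.054]
96 [ 0.085 12.059 -4.005]
104 [ 0.087 13.599 -3.739]
112 [ 0.088 15.086 -3.261]
120 [ 0.089 16.493 -2.581]
```

View pics/s3.png

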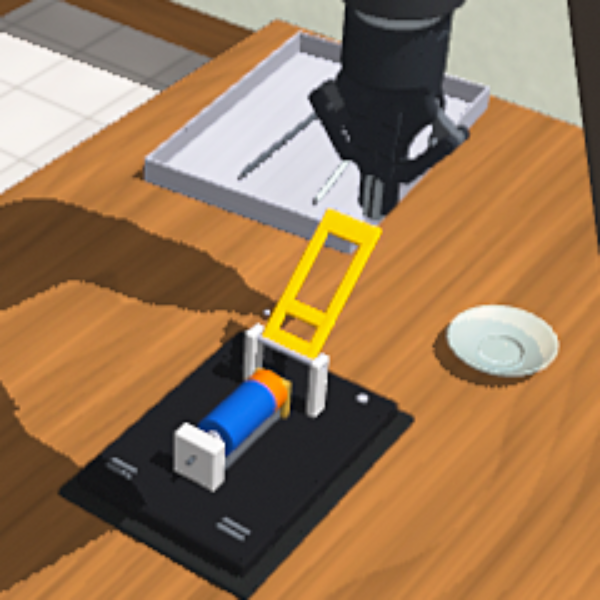

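The view shows the cell level in the bay (235,415). The shut fingers (375,190) are just beyond the stand's tip (355,225), aligned in x. Pushing along the tip's arc now.

```bash

python3 -m crank '[[[0.05,1.2,0,0,0,0,1],[0.05,2.3,0,0,0,0,1],[0.05,2.9,-0.6,0,0,0,1],[0.05,3.4,-1.15,0,0,0,1],[0.05,4.0,-1.65,0,0,0,1],[0.05,4.6,-2.1,0,0,0,1],[0.05,5.3,-2.5,0,0,0,1],[0.05,6.0,-2.9,0,0,0,1],[0.05,6.7,-3.2,0,0,0,1],[0.05,7.4,-3.5,0,0,0,1]]]'
python3 -c "
from t import *
s=robot.state();Rs=Ro.from_euler('z',YAW,degrees=True);print(Rs.inv().apply(s['tcp_pos']-O))
f=grab('side');W=cloud(f);H,S,V=cv2.split(cv2.cvtColor(f['color'],cv2.COLOR_RGB2HSV)); L=Rs.inv().apply((W-O).reshape(-1,3)).reshape(W.shape)
m=(H>18)&(H<32)&(S>180)&(V>120)&(L[...,2]>65)&(abs(L[...,0])<60); P=L[m]; k=P[P[:,2]>np.percentile(P[:,2],92)]; print('tip',k.mean(0),P[:,2].max())
"
```

```text
time_s: 14.85
tcp_pos: [558.6, -252.1, 163.2]
eef_rot: [-179.7, 0.0, -178.5]
wrist_force: [1.3, -4.6, 1.9]
gripper_width: -0.0
[   0.95795842 -103.87343578  163.19601381]
tip [ -0.89592486 -87.78843795 176.47819396] 181.03275349602734
```

The stand is following (tip y −88, z about 178). Continuing past the over-centre point.

```bash

python3 -m crank '[[[0.05,0.8,-0.2,0,0,0,1],[0.05,1.5,-0.4,0,0,0,1],[0.05,2.3,-0.5,0,0,0,1],[0.05,3.1,-0.55,0,0,0,1],[0.05,3.9,-0.55,0,0,0,1],[0.05,4.7,-0.5,0,0,0,1],[0.05,5.4,-0.4,0,0,0,1],[0.05,6.2,-0.25,0,0,0,1],[0.05,6.9,0,0,0,0,1],[0.05,7.6,0.2,0,0,0,1],[0.05,8.2,0.3,0,0,0,1],[0.05,8.2,0.3,0,0,0,1]]]'
python3 -c "
from t import *
s=robot.state();Rs=Ro.from_euler('z',YAW,degrees=True);print(Rs.inv().apply(s['tcp_pos']-O))
f=grab('side');W=cloud(f);H,S,V=cv2.split(cv2.cvtColor(f['color'],cv2.COLOR_RGB2HSV)); L=Rs.inv().apply((W-O).reshape(-1,3)).reshape(W.shape)
m=(H>18)&(H<32)&(S>180)&(V>120)&(L[...,2]>55)&(abs(L[...,0])<60); P=L[m]; print(np.percentile(P,[1,50,99],axis=0).round(1))
"
```

```text
time_s: 16.4
tcp_pos: [555.9, -169.0, 160.0]
eef_rot: [-179.8, 0.0, -178.4]
wrist_force: [1.5, -0.6, 0.3]
gripper_width: 0.0
[  0.63467758 -20.75650177 159.97538504]
[[-23.7 -55.7  66.9]
 [  0.1  -1.5  73. ]
 [ 24.6  52.7  76.4]]
```

The stand lies flat (top at about 73 mm, from y −56 to +53). I'll rise clear, then check.

```bash

python3 -m crank '[[[0,0,-3,0,0,0,1],[0,-3,-8,0,0,0,1],[0,-8,-12,0,0,0,1],[0,-14,-12,0,0,0,1],[0,-18,-12,0,0,0,1],[0,-18,-12,0,0,0,1],[0,-18,-12,0,0,0,1]]]'
python3 -c "
from t import *
s=robot.state();Rs=Ro.from_euler('z',YAW,degrees=True);print(s['wrist_force'],s['qvel'].round(2))
f=grab('side');W=cloud(f);H,S,V=cv2.split(cv2.cvtColor(f['color'],cv2.COLOR_RGB2HSV)); L=Rs.inv().apply((W-O).reshape(-1,3)).reshape(W.shape)
m=(H>18)&(H<32)&(S>180)&(V>120)&(L[...,2]>55)&(abs(L[...,0])<60); P=L[m]
for a in range(-50,60,15):
  k=P[abs(P[:,1]-a)<7]; print(a,np.median(k[:,2]).round(1),np.percentile(k[:,2],90).round(1),end=' ; ')
b=(H>105)&(H<130)&(S>120)&(abs(L[...,0])<30)&(abs(L[...,1])<45)&(L[...,2]>30);print('cell',np.percentile(L[b],[1,50,99],axis=0).round(1).tolist())
save({'color':cv2.resize(f['color'][150:350,260:460],None,fx=3,fy=3)},'s4.png')"
```

```text
time_s: 17.32
tcp_pos: [560.4, -348.9, 280.5]
eef_rot: [-179.8, 0.0, -178.5]
wrist_force: [-0.1, 0.1, 0.1]
gripper_width: 0.0
[-0.13120933  0.12935751  0.14385317] [ 1.3  -0.76 -0.32  0.    0.02  0.05]
-50 73.2 75.0 ; -35 73.2 74.6 ; -20 72.7 74.5 ; -5 73.8 75.2 ; 10 72.8 75.0 ; 25 73.3 75.0 ; 40 73.3 75.0 ; 55 72.5 74.5 ; cell [[-16.5, -22.3, 34.6], [-3.1, 4.6, 62.6], [12.4, 32.5, 66.6]]
```

View pics/s4.png

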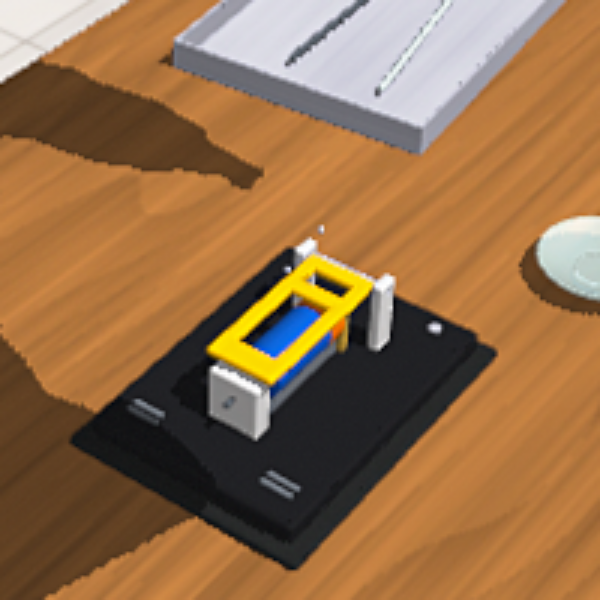

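The stand is flat and level over the cell at (290,330), and the arm is well clear. Handing in.

```bash
python3 -c "
from station import robot
print(robot.hand_in())"
```

```text
the job is handed in; nothing more can be done
None
```

The cell is fitted in the bay and the yellow stand has snapped down flat over it. I handed the job in at about 17.4 s on the robot's clock.

**Cell:** I gripped it off the rest, tilted it 20° with the plain end low, and pushed that end on the spring by about 10–11 mm, judged from the force. I then lowered the brass end behind the plate and let go. After release its top measured 63.9–64.0 mm near both ends (64 expected), so it lies level and fully home. Two of the nine samples, just off the middle, were invalid because the camera read something other than the cell there.

**Stand:** I pushed it along its arc with the shut fingers until it snapped over. With the arm clear, its surface reads about 73 mm from hinge to tip, the height expected for flat. The wrist force was near zero.

**Disagreement:** the first estimates of the screen's y position disagreed by about 4 mm: the plate image gave about −153, the cheeks and spring force about −149. I followed the cheeks and the spring force, refined to −148.3, and the level fit bears that out.

**Neighbours:** the moves stayed clear of the slide box, the bottle and the dish. I did not measure their positions again at the end.

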